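# Find the lid that belongs to the jar

### The job

Two screw lids that look alike lie beside the storage jar in the jar holder, but only one has the jar's thread; the other starts and then binds well before it is down. Find out which by screwing a lid gently onto the jar, never forcing one that binds: leave the right lid screwed fully home on the jar and lay the wrong one in the wooden tray for odd lids. Leave everything else where it is.

Things in the scene. Friction and masses are not known exactly. Their poses are not given: they have to be found in the camera images.
- jar_rim (a point): Centre of the top edge of the clear glass jar's mouth, 122 mm above the worktop; z up. Neck 40 mm across, rim chamfered 2 mm, shoulder 29 mm below the rim. A lid is fully home when its top lies on the rim: its centre is then 8 mm below this point. Set on squarely, a lid first rests on the thread 5 to 11 mm short of that. Over 80 N between lid and jar on the way is forcing it; over 150 N at home, overtightening.
- jar_thread (a point): On the jar's axis, 9 mm below the rim, amid its thread: ordinary right-hand quick thread, 47 mm across, four starts 90 degrees apart, 25 mm a turn (6.2 mm down per quarter turn, 1 mm play). Pressed down with about 5 N throughout and turned clockwise seen from above, a lid follows it; held up, it runs against a thread end. Home takes up to about half a turn; then it stops.
- jar: Jar in its holder; origin under the jar's axis on the worktop. Clamped: cannot move or turn. Jar body 68 mm across; jaws 54 mm tall; board 156x100 mm; clamp screw reaches 110 mm from the axis at its -x end, to the robot. The wrong lid stops hard 3 to 5 mm short of home; turn it back (anticlockwise) about 45 degrees, then lift. A twist of 0.3 Nm is enough to tell a stop.
- lid_1_mid (a point): One of two look-alike white screw lids with ribbed edge (other: lid_2_mid), round, 56 mm across, 22 mm tall, 35 g, lying open side down. Point: its centre, half-way up, 11 mm above the skirt's edge; z: its axis. Skirt 3.3 mm thick, 19 mm deep inside; threads hidden inside, at an unknown angle. Just one of the two fits the jar; neither look nor place tells which.
- lid_2_mid (a point): One of two look-alike white screw lids with ribbed edge (other: lid_1_mid), round, 56 mm across, 22 mm tall, 35 g, lying open side down. Point: its centre, half-way up, 11 mm above the skirt's edge; z: its axis. Skirt 3.3 mm thick, 19 mm deep inside; threads hidden inside, at an unknown angle. Just one of the two fits the jar; neither look nor place tells which.
- tray: Shallow empty tray of pale wood for odd lids, 120 mm (its x) by 150 mm (its y), 26 mm tall, walls and floor 6 mm thick, fixed on the worktop; origin under its centre. A lid lying flat on its floor has its centre 17 mm above the worktop.
- mug: Dark-and-white mug, 82x114x97 mm, standing at the back as a bystander; its origin is under it.
- tumbler: Clear drinking glass, 81 mm wide, 91 mm tall, standing at the back as a bystander; origin under its centre.
- lemon: Lemon, 78x55x56 mm, lying behind the lids as a bystander; origin under its centre.
- garlic: Garlic bulb, about 60 mm, between the jar and the tray, further back, a bystander; origin under its centre.
- wooden_spoon: Wooden spoon, 316x54x14 mm, lying flat along the front edge before the tray, a bystander; origin under its middle.

How it is judged:
By the outcome, as a careful person would: the job done as asked, in the order asked, and still so for the second after the job is handed in, with the robot touching nothing.
It also fails if it takes over 72 s, if anything falls off the work surface, if the arm or the gripper's body presses on something with over 40 N, if the wrist force passes 120 N, or if a joint passes its speed limit or range.

### The arm

A 6-joint arm with a two-finger parallel gripper is mounted at the origin on a cart in front of the work surface, level with it; the furniture and walls round the work are solid. World frame = base frame: x ahead of the robot, y to its left, z up, the work surface at z = 0. Lengths are in m, angles in rad, forces in N, time in s.
With the tool pointing down it reaches from about 0.325 to 0.9 m from the base axis. Payload 6.1 kg.
Tool frame: the origin (TCP) lies midway between the tips of the shut fingers; the grasp point (between the pads) lies 19 mm behind it; x points along the fingers, y is the direction in which the jaws open and shut, and the axes are right-handed (so a half turn about x gives the same grasp; the last joint's range is limited). The gripper opens to 85 mm and grips with 20 to 120 N. Pads are 22 mm wide; open, the fingers measure 114 mm over their backs; the gripper's body (76 mm by 85 mm) begins 54 mm behind the grasp point. The pads swing forward as they close: fully open they stand 13 mm farther back than shut.
Start: joints at [1.189, 0.22, 1.526, -0, 1.395, -0.126], TCP at [0.158, 0.605, 0.231] pointing down, gripper open.
Joint ranges: [-2.98, 2.98], [-0.91, 2.08], [0.09, 2.57], [-1.24, 4.39], [0.2, 2.65], [-2.68, 2.68]. Speed limits (rad/s): [2.57, 2.57, 3.01, 3.14, 3.14, 3.14].

### API

Orientations are given as [roll, pitch, yaw] about the fixed x, y, z axes, in that order (R = Rz(yaw) Ry(pitch) Rx(roll)).
In Python, from plant import movep, move_l, set_joints, gripper_to, hold, inverse_kinematics, observe, get_image, get_calibration, Unreachable, job_done gives the robot as it stands. Calls block until the motion is done:
- movep(position, orientation): joint-space move of the TCP to a pose.
- move_l(position, feed=0.15, rotation=None, max_force=None): straight line of the TCP; rotation=None keeps the orientation; feed is the mean speed in m/s. With max_force (N) it stops when the force on the tool has changed by that much, and returns True; else False.
- set_joints(angles): joint-space move.
- gripper_to(opening, f_grip=None): finger opening in m; f_grip is the grip in N (None keeps the last); returns when the fingers have stopped.
- hold(seconds).
- inverse_kinematics(position, orientation): joint angles nearest the present ones, or None.
- observe(): the state.
- get_image(name): name is "scene" or "top" or "wrist"; returns (picture, depth): 384x512x3 uint8, red, green, blue; 384x512 float32, m along the optical axis (not along the pixel's ray), 0 where there is no reading.
- get_calibration(name): a dict with "intrinsics" (3x3 intrinsics, pixels), "dist_coeffs" ([k1, k2, p1, p2, k3] as OpenCV has them; the pictures are not rectified), "world_from_camera" (4x4, takes a point from camera to world coordinates). Camera axes: x right, y down, z forward; pixel columns grow to the right and rows downward; lengths in m; the calibration is good to about 2 mm. A picture is of the moment at which its call begins: read the wrist's pose just before it. get_calibration takes no time and is no camera call; for the wrist camera it gives the pose at the moment of the call.
A pose or a line that the arm cannot do raises Unreachable and nothing moves.
- job_done(): hands the job in, once; it reports no verdict.
The state is a dict: "time_s": time; "q": joint angles; "joint_velocities": joint speeds; "joint_torque": joint torques, N m; "eef_pos": TCP position; "tcp_rot": TCP orientation; "ft_force": force on the tool from outside, world axes, zero at the start; "torque": the same for the moment, N m; "opening": finger opening in m.
Only numpy, scipy, OpenCV 4.12 (cv2) and the standard library are available. Lean on these libraries where they do the work, as an engineer would, in place of code of your own. Each camera call takes 0.05 s, during which the arm holds its last target. There are 200 camera calls.

## Working session

There is one attempt and no reset: what is moved stays moved. The work goes in short steps, each a Python script; the robot and the scene stay as the last script left them, time stands still between calls to the robot, and variables do not carry over. Pictures are saved under pics/ and viewed, about 8 in all and at most 12, crops included, and the job is handed in when it is done.

```bash
mkdir -p pics; ls; python3 - <<'E'
from plant import *
import cv2,numpy as np
for n in("top","scene"):
    im,d=get_image(n); np.savez(f"pics/{n}.npz",im=im,d=d)
    cv2.imwrite(f"pics/{n}1.png",cv2.resize(im[:,:,::-1],None,fx=1.5,fy=1.5))
    c=get_calibration(n); print(n,c)
print(observe())
E
```

```text
pics
top {'intrinsics': array([[458.04265139,   0.        , 250.79668648],
       [  0.        , 458.04265139, 191.92179259],
       [  0.        ,   0.        ,   1.        ]]), 'dist_coeffs': array([-0.12012765,  0.        ,  0.        ,  0.        ,  0.        ]), 'world_from_camera': array([[-3.13227955e-03, -9.90478394e-01,  1.37632627e-01,
         3.26963495e-01],
       [-9.99697103e-01, -2.58220579e-04, -2.46096640e-02,
         9.89176979e-03],
       [ 2.44108800e-02, -1.37668023e-01, -9.90177572e-01,
         1.31487828e+00],
       [ 0.00000000e+00,  0.00000000e+00,  0.00000000e+00,
         1.00000000e+00]])}
scene {'intrinsics': array([[476.06104924,   0.        , 251.36970512],
       [  0.        , 476.06104924, 187.7112163 ],
       [  0.        ,   0.        ,   1.        ]]), 'dist_coeffs': array([0.04382122, 0.        , 0.        , 0.        , 0.        ]), 'world_from_camera': array([[ 0.52495115, -0.59947995,  0.60419374, -0.22770606],
       [-0.8511138 , -0.36504467,  0.37728992, -0.46111298],
       [-0.00562004, -0.71229641, -0.70185628,  0.99043523],
       [ 0.        ,  0.        ,  0.        ,  1.        ]])}
{'time_s': 0.1, 'q': array([ 1.18890568e+00,  2.21167647e-01,  1.52751689e+00, -2.51488056e-05,
        1.39468226e+00, -1.26085355e-01]), 'joint_velocities': array([-0.00048092, -0.00053443, -0.003628  ,  0.00030428, -0.00154281,
       -0.00078851]), 'joint_torque': array([ 5.94127578e-04, -4.98248148e+01, -3.90539861e+01, -2.24109785e-04,
        5.81010565e-03,  2.89515560e-05]), 'eef_pos': array([0.1579367 , 0.60414728, 0.23028532]), 'tcp_rot': array([-1.68293106,  1.56902201, -1.93873192]), 'ft_force': array([ 0.26378829,  0.57048646, -0.1459537 ]), 'torque': array([ 0.02602552, -0.03273568,  0.03424928]), 'opening': 0.08526528405819034}
```

View pics/top1.png

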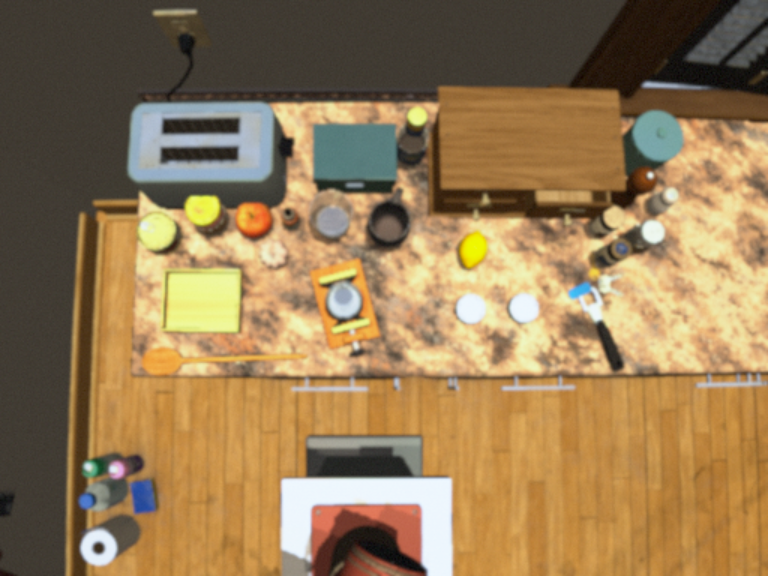

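View pics/scene1.png

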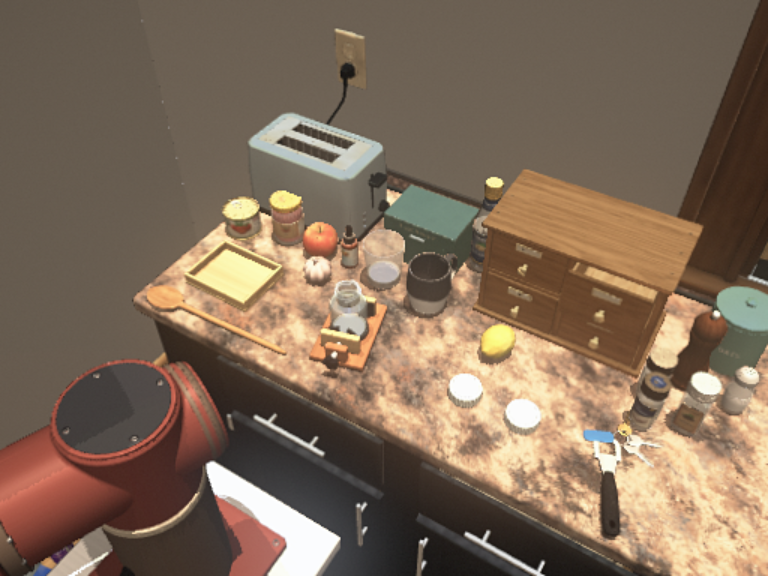

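The top picture shows the lids at about (470,309) and (523,308), the jar at (344,298) in its holder, the tray at (202,300) and the lemon at (473,250), all in 1.5x pixels. Next I enlarge the jar and measure.

```bash
cat > h.py <<'E'
from plant import *
import cv2,numpy as np
def ray(c,u,v):
    p=cv2.undistortPoints(np.array([[[u,v]]],float),c["intrinsics"],c["dist_coeffs"])[0,0]
    T=c["world_from_camera"]; return T[:3,3],T[:3,:3]@np.array([p[0],p[1],1])
def at_z(c,u,v,z):
    o,r=ray(c,u,v); return o+r*(z-o[2])/r[2]
def proj(c,P):
    T=np.linalg.inv(c["world_from_camera"]); rv=cv2.Rodrigues(T[:3,:3])[0]
    return cv2.projectPoints(np.array(P,float).reshape(-1,3),rv,T[:3,3],c["intrinsics"],c["dist_coeffs"])[0][:,0]
def circ(c,x,y,z,r):
    t=np.linspace(0,2*np.pi,60); return proj(c,np.c_[x+r*np.cos(t),y+r*np.sin(t),z+0*t])
E
python3 - <<'E'
from h import *
t=np.load("pics/top.npz");s=np.load("pics/scene.npz")
ct=get_calibration("top");cs=get_calibration("scene")
for n,a,c,w in(("top",t,ct,[(300,190,370,225)]),("scene",s,cs,[(290,240,370,295)])):
    x0,y0,x1,y1=w[0]; im=a["im"][y0:y1,x0:x1].astype(int)
    m=((im.min(2)>125)&(im.max(2)-im.min(2)<40)).astype(np.uint8)
    k,l,st,ce=cv2.connectedComponentsWithStats(m)
    for i in range(1,k):
        if st[i,4]>60:
            u,v=ce[i]+[x0,y0]; dd=a["d"][int(v),int(u)]
            o,r=ray(c,u,v); print(n,st[i],u,v,at_z(c,u,v,.022 if n=="top" else .016),"depth",o+r*dd)
# tray corners (top image), outer top rim z=.026
for p in((164,269),(241,268),(240,332),(163,332)): print("tray",at_z(ct,p[0]/1.5,p[1]/1.5,.026))
print("jar guess",at_z(ct,343/1.5,293/1.5,.122))
A=cv2.resize(t["im"][165:240,200:260][:,:,::-1],None,fx=7,fy=7,interpolation=cv2.INTER_CUBIC)
B=cv2.resize(s["im"][180:255,203:263][:,:,::-1],None,fx=7,fy=7,interpolation=cv2.INTER_CUBIC)
cv2.imwrite("pics/jar.png",cv2.resize(np.hstack([A,B]),(800,500)))
E
```

```text
top [  3   5  21  21 336] 313.3333333333333 205.45535714285714 [ 0.46770464 -0.20072913  0.022     ] depth [ 0.46761214 -0.2005907   0.02284972]
top [ 39   5  20  21 331] 348.7522658610272 205.05438066465257 [ 0.46868412 -0.30339316  0.022     ] depth [ 0.46872672 -0.30348734  0.02161136]
scene [  9   9  23  20 335] 310.03582089552236 257.910447761194 [ 0.47290654 -0.19701326  0.016     ] depth [ 0.46951256 -0.19829264  0.02072046]
scene [ 46  26  25  21 373] 348.52815013404825 275.3941018766756 [ 0.47460819 -0.30083205  0.016     ] depth [ 0.46857646 -0.3022086   0.02436881]
tray [0.54241951 0.38313331 0.026     ]
tray [0.54422994 0.23496883 0.026     ]
tray [0.42237786 0.23403806 0.026     ]
tray [0.42197877 0.38045432 0.026     ]
jar guess [0.48371443 0.03838236 0.122     ]
```

View pics/jar.png

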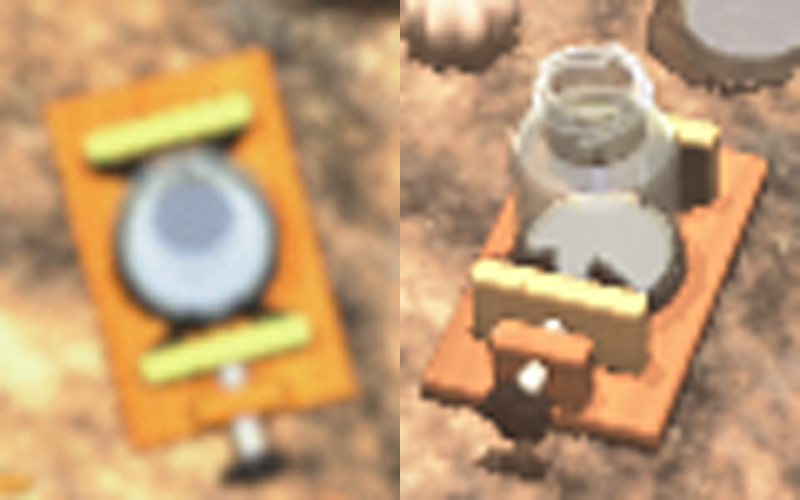

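```bash
python3 - <<'E'
from h import *
ct=get_calibration("top");cs=get_calibration("scene")
print("jar top",at_z(ct,228.8,196.9,.122),"scene",at_z(cs,231.8,191.7,.122))
cw=get_calibration("wrist");T=cw["world_from_camera"];o=observe()
print(T.round(3),cw["intrinsics"][0])
for r in np.arange(-3.1,3.2,.31): 
    q=inverse_kinematics([.478,.035,.3],[r,np.pi/2,0]); print(round(r,2),None if q is None else np.round(q,2))
from scipy.spatial.transform import Rotation as R
print((T[:3,3]-o["eef_pos"])@R.from_euler("xyz",o["tcp_rot"]).as_matrix(), R.from_euler("xyz",o["tcp_rot"]).as_matrix().T@T[:3,:3])
E
```

```text
jar top [0.47956854 0.03801849 0.122     ] scene [0.48117963 0.04112159 0.122     ]
[[ 0.253  0.931  0.263  0.091]
 [ 0.968 -0.243 -0.072  0.622]
 [-0.003  0.273 -0.962  0.372]
 [ 0.     0.     0.     1.   ]] [321.99370179   0.         257.1542392 ]
-3.1 [-0.09 -0.17  1.8   0.    1.52  1.52]
-2.79 [-0.09 -0.17  1.8   0.    1.52  1.83]
-2.48 [-0.09 -0.17  1.8   0.    1.52  2.14]
-2.17 [-0.09 -0.17  1.8   0.    1.52  2.45]
-1.86 None
-1.55 None
-1.24 None
-0.93 [-0.09 -0.17  1.8   0.    1.52 -2.59]
-0.62 [-0.09 -0.17  1.8   0.    1.52 -2.28]
-0.31 [-0.09 -0.17  1.8   0.    1.52 -1.97]
0.0 [-0.09 -0.17  1.8   0.    1.52 -1.66]
0.31 [-0.09 -0.17  1.8   0.    1.52 -1.35]
0.62 [-0.09 -0.17  1.8  -0.    1.52 -1.04]
0.93 [-0.09 -0.17  1.8   0.    1.52 -0.73]
1.24 [-0.09 -0.17  1.8   0.    1.52 -0.42]
1.55 [-0.09 -0.17  1.8   0.    1.52 -0.11]
1.86 [-0.09 -0.17  1.8   0.    1.52  0.2 ]
2.17 [-0.09 -0.17  1.8   0.    1.52  0.51]
2.48 [-0.09 -0.17  1.8   0.    1.52  0.82]
2.79 [-0.09 -0.17  1.8   0.    1.52  1.13]
3.1 [-0.09 -0.17  1.8   0.    1.52  1.44]
[-0.14175458  0.00028434 -0.06928438] [[ 9.45393976e-04 -2.73122756e-01  9.61978724e-01]
 [ 9.99999532e-01  4.55178839e-04 -8.53525981e-04]
 [-2.04754990e-04  9.61979081e-01  2.73123059e-01]]
```

```bash
python3 - <<'E'
from h import *
import pickle
out={}
for k,(p,r) in {"jarA":([.48,.039,.25],2.34),"jarB":([.48,.039,.25],-.8),"lids":([.468,-.25,.25],-.8)}.items():
    movep(p,[r,np.pi/2,0]); hold(.2); c=get_calibration("wrist"); im,d=get_image("wrist"); out[k]=(c,im,d)
    print(k,observe()["time_s"],observe()["eef_pos"])
pickle.dump(out,open("pics/w.pkl","wb"))
ims=[]
for k in("jarA","jarB"):
    c,im,d=out[k]; u,v=proj(c,[.48,.039,.122])[0].astype(int); print(k,u,v,d[v-30:v+31:10,u-30:u+31:10].round(3))
    ims.append(cv2.resize(im[v-60:v+60,u-60:u+60][:,:,::-1],(400,400),interpolation=cv2.INTER_CUBIC))
cv2.imwrite("pics/jarw.png",np.hstack(ims))
cv2.imwrite("pics/lidw.png",out["lids"][1][:,:,::-1])
E
```

```text
jarA 2.6667 [0.48001399 0.03945392 0.24997555]
jarB 5.5667 [0.48000658 0.03900667 0.25002219]Traceback (most recent call last):
  File "<stdin>", line 5, in <module>
plant.Unreachable: the arm cannot take that pose within its joint ranges
```

```bash
python3 - <<'E'
from h import *
import pickle
out={}
def shot(k):
    c=get_calibration("wrist"); im,d=get_image("wrist"); out[k]=(c,im,d); pickle.dump(out,open("pics/w.pkl","wb"))
    print(k,observe()["time_s"])
shot("jarB")
movep([.48,.039,.25],[.6,np.pi/2,0]);hold(.15);shot("jarA")
movep([.468,-.25,.25],[-.2,np.pi/2,0]);hold(.15);shot("lids")
ims=[]
for k in("jarA","jarB"):
    c,im,d=out[k]; u,v=proj(c,[.48,.039,.122])[0].astype(int); print(k,u,v,d[v-30:v+31:10,u-30:u+31:10].round(3))
    ims.append(cv2.resize(im[v-60:v+60,u-60:u+60][:,:,::-1],(400,400),interpolation=cv2.INTER_CUBIC))
cv2.imwrite("pics/jarw.png",np.hstack(ims))
cv2.imwrite("pics/lidw.png",out["lids"][1][:,:,::-1])
E
```

```text
jarB 5.6167
jarA 7.0833
lids 8.5167
jarA 257 183 [[0.342 0.307 0.303 0.283 0.303 0.305 0.311]
 [0.315 0.306 0.275 0.275 0.274 0.276 0.308]
 [0.315 0.283 0.383 0.383 0.382 0.277 0.31 ]
 [0.392 0.283 0.382 0.385 0.384 0.288 0.313]
 [0.409 0.318 0.285 0.301 0.297 0.281 0.354]
 [0.413 0.413 0.412 0.29  0.288 0.356 0.355]
 [0.416 0.416 0.415 0.416 0.402 0.359 0.4  ]]
jarB 257 183 [[0.381 0.307 0.305 0.303 0.304 0.306 0.379]
 [0.316 0.307 0.277 0.277 0.277 0.283 0.31 ]
 [0.314 0.285 0.38  0.381 0.382 0.277 0.31 ]
 [0.321 0.28  0.384 0.385 0.386 0.292 0.314]
 [0.357 0.286 0.296 0.312 0.307 0.281 0.396]
 [0.356 0.354 0.285 0.285 0.283 0.288 0.414]
 [0.402 0.4   0.358 0.359 0.401 0.415 0.416]]
```

View pics/jarw.png

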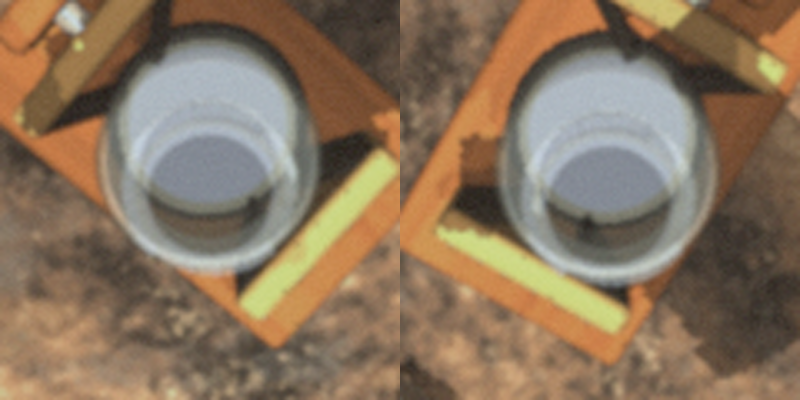

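View pics/lidw.png

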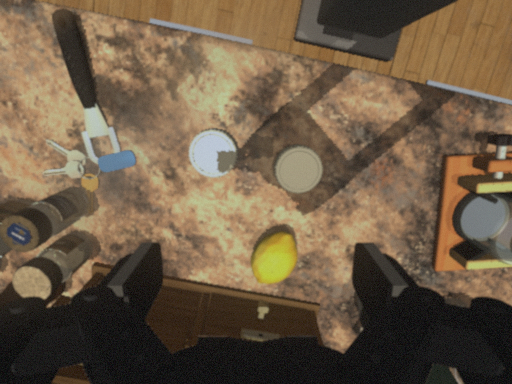

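The wrist views show the jar's rim clearly, and depth reads on the glass. The lids are at about (213,154) and (298,170), with lid 1 partly in shadow. I'll fit circles to the depth clouds.

```bash
cat >> h.py <<'E'
def cloud(c,d):
    v,u=np.nonzero(d>0); p=cv2.undistortPoints(np.c_[u,v].astype(float)[:,None],c["intrinsics"],c["dist_coeffs"])[:,0]
    z=d[v,u]; T=c["world_from_camera"]
    return np.c_[p*z[:,None],z]@T[:3,:3].T+T[:3,3]
def fitc(xy):
    from scipy.optimize import least_squares
    f=lambda p:np.hypot(xy[:,0]-p[0],xy[:,1]-p[1])-p[2]
    s=least_squares(f,[*xy.mean(0),.03],loss="soft_l1",f_scale=.001); return s.x,np.std(f(s.x))
E
python3 - <<'E'
from h import *
import pickle
o=pickle.load(open("pics/w.pkl","rb"))
for k in("jarA","jarB"):
    P=cloud(o[k][0],o[k][2]); near=np.hypot(P[:,0]-.48,P[:,1]-.039)<.045
    print(k,np.histogram(P[near,2],bins=np.arange(.0,.14,.01))[0], np.percentile(P[near,2],99))
    for a,b in((.117,.126),(.1,.115),(.06,.088)):
        Q=P[near&(P[:,2]>a)&(P[:,2]<b)]; print(a,len(Q),fitc(Q[:,:2]))
        e=(Q[:,:2].max(0)+Q[:,:2].min(0))/2; print("  minmax mid",e)
P=cloud(o["lids"][0],o["lids"][2])
for x,y in((.468,-.2007),(.468,-.303)):
    Q=P[(np.hypot(P[:,0]-x,P[:,1]-y)<.04)&(P[:,2]>.017)&(P[:,2]<.03)]
    h=cv2.minEnclosingCircle(Q[:,:2].astype(np.float32)); print(len(Q),Q.mean(0),h)
E
```

```text
jarA [   0 1193  272   80  147  284   51   88 1260  209  136  841  478    0] 0.34522586867715704
0.117 898 (array([0.47976011, 0.0418479 , 0.01875139]), np.float64(0.0021854431461159054))
  minmax mid [0.48001134 0.04157776]
0.1 358 (array([0.47707905, 0.04341558, 0.01950466]), np.float64(0.002304985497075778))
  minmax mid [0.47992683 0.04240304]
0.06 1022 (array([0.48008173, 0.04187517, 0.03093123]), np.float64(0.002226836271016507))
  minmax mid [0.48007622 0.0417434 ]
jarB [   0 1361  219   91  181  252   55  105 1261  199  149  867  441    0] 0.34512989903520563
0.117 861 (array([0.47952983, 0.04137503, 0.01873512]), np.float64(0.0021286409253019963))
  minmax mid [0.47981083 0.04186642]
0.1 369 (array([0.47742288, 0.03898543, 0.01956443]), np.float64(0.0022185279185069537))
  minmax mid [0.47897476 0.04136983]
0.06 1058 (array([0.47947198, 0.04136373, 0.03076316]), np.float64(0.002305369121708519))
  minmax mid [0.47925503 0.04162659]
1754 [ 0.46817257 -0.19930963  0.02055198] ((0.46894335746765137, -0.19894038140773773), 0.028878092765808105)
1834 [ 0.46951037 -0.30169345  0.02069245] ((0.4700937867164612, -0.3016855716705322), 0.028803106397390366)
```

```bash
python3 - <<'E'
from h import *
L=[.4682,-.1993]
def st(t=""):
    o=observe(); print(t,round(o["time_s"],2),o["eef_pos"].round(4),"F",o["ft_force"].round(1),"T",o["torque"].round(2),"op",round(o["opening"],4),"q6",o["q"][5].round(2))
for r in(-.6,-.5,-.4,-.3):
    q=inverse_kinematics([*L,-.004],[r,np.pi/2,0])
    if q is not None: break
print(r,q)
movep([*L,.08],[r,np.pi/2,0]); st("above")
print(move_l([*L,-.004],feed=.12,max_force=12)); st("down")
gripper_to(.05,35); st("closed")
move_l([*L,.03],feed=.08); st("lift")
cv2.imwrite("pics/grip.png",get_image("wrist")[0][:,:,::-1])
E
```

```text
-0.5 [-0.55752624  0.25608585  1.98016087  0.          0.90534594 -2.62832256]
above 9.26 [ 0.4694 -0.1999  0.0814] F [ 0.5 -0.5  0.4] T [ 0.01  0.03 -0.02] op 0.0855 q6 -2.63
False
down 10.11 [ 0.469  -0.1999 -0.0031] F [-0.5 -1.   0.4] T [-0.04 -0.03  0.02] op 0.0855 q6 -2.63
closed 10.5 [ 0.469  -0.1998 -0.0028] F [-1.7 -0.4  3.9] T [0.07 0.24 0.01] op 0.0549 q6 -2.63
lift 11.07 [ 0.4684 -0.1994  0.0304] F [ 0.4  0.8 -0.8] T [-0.01  0.05  0.01] op 0.0553 q6 -2.63
```

View pics/grip.png

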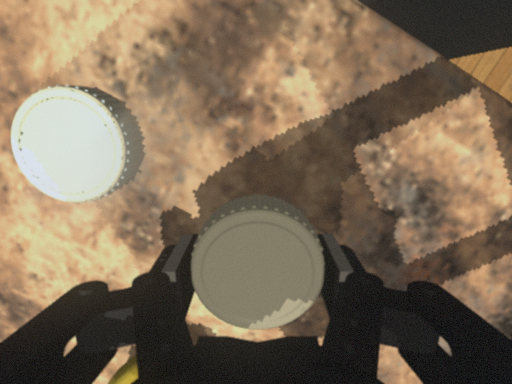

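```bash
python3 - <<'E'
from h import *
c=get_calibration("wrist");o=observe();im,d=get_image("wrist");p=o["eef_pos"];r=-.5
ty=np.array([np.sin(r),np.cos(r)]);tz=np.array([np.cos(r),-np.sin(r)])
for z in(.0125,.0145,.0165):
    a=at_z(c,258,268,p[2]+z+.011); e=(a-p)[:2]; print("tool y,z offset",e@ty*1e3,e@tz*1e3)
    print([ (np.linalg.norm((at_z(c,*x,p[2]+z+.011)-a)[:2])*1e3).round(1) for x in((191,268),(325,268),(258,208),(258,328))])
P=cloud(c,d); Q=P-p; y=Q[:,:2]@ty; zz=Q[:,:2]@tz
m=(abs(y)<.02)&(abs(zz)<.045)&(Q[:,2]>.012)&(Q[:,2]<.04); print("top z",np.percentile(Q[m,2],[5,50,95]),"z-extent",np.percentile(zz[m&(abs(y)<.004)],[0,1,50,99,100]))
for r in(-1,-.95,-.9,-.85,-.8): 
    q=inverse_kinematics([.4798,.0417,.11],[r,np.pi/2,0]); print(r,None if q is None else q[5])
E
```

```text
tool y,z offset 0.6708332904646092 -2.835233572247099
[np.float64(27.5), np.float64(27.5), np.float64(26.0), np.float64(29.4)]
tool y,z offset 0.6677929453703519 -3.9541288437068816
[np.float64(27.1), np.float64(27.0), np.float64(25.5), np.float64(28.9)]
tool y,z offset 0.6647526002760435 -5.0730241151666275
[np.float64(26.6), np.float64(26.6), np.float64(25.1), np.float64(28.4)]
top z [0.02004596 0.02314814 0.02428436] z-extent [-0.02898616 -0.02850102 -0.00502583  0.02603968  0.02789573]
-1 -2.648039307949391
-0.95 -2.598039307949391
-0.9 -2.548039307949391
-0.85 -2.4980393079493903
-0.8 -2.4480393079493905
```

```bash
cat >> h.py <<'E'
J=np.array([.4798,.0417]); EZ=-.0009
def st(t=""):
    o=observe(); print(t,round(o["time_s"],2),o["eef_pos"].round(4),"F",o["ft_force"].round(1),"T",o["torque"].round(2),"op",round(o["opening"],4),"q6",o["q"][5].round(2),flush=True); return o
def at(r,z,ez=None):
    ez=EZ if ez is None else ez
    return [*(J-ez*np.array([np.cos(r),-np.sin(r)])),z]
def rot(r): return [r,np.pi/2,0]
E
python3 - <<'E'
from h import *
p=observe()["eef_pos"]
move_l([p[0],p[1],.15],feed=.25)
movep(at(-.9,.135),rot(-.9)); hold(.3); st("above jar")
print(move_l(at(-.9,.100),feed=.03,max_force=5)); st("touch"); hold(.2); o=st("settled")
z=o["eef_pos"][2]
cv2.imwrite("pics/on.png",get_image("scene")[0][150:280,170:300][:,:,::-1].repeat(4,0).repeat(4,1))
E
```

```text
above jar 13.07 [0.4806 0.0414 0.1351] F [ 1.1 -1.  -0.7] T [ 0.04  0.06 -0.01] op 0.0554 q6 -2.55
True
touch 13.93 [0.4802 0.0424 0.1079] F [-2.2 -0.6  6. ] T [-0.02  0.18 -0.04] op 0.0551 q6 -2.55
settled 14.12 [0.4802 0.0424 0.1079] F [-1.7  0.7  6.3] T [-0.07  0.2  -0.02] op 0.0549 q6 -2.55
```

View pics/on.png

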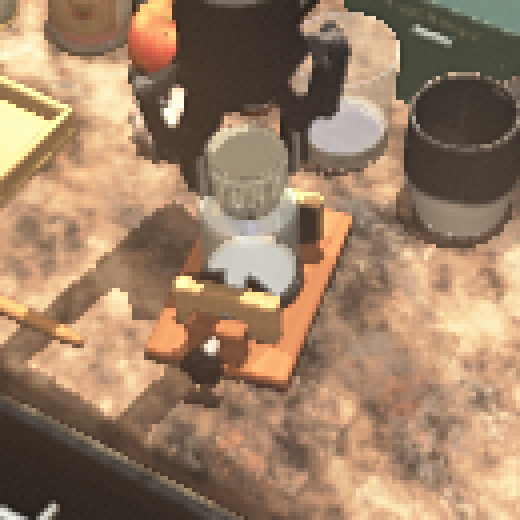

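The picture shows the lid seated squarely on the jar's thread. Its centre is about 7.7 mm above home, inside the stated 5–11 mm. Next I screw it down under force control.

```bash
cat >> h.py <<'E'
def screw(r,zc,steps,dr=.14,feed=.02,F0=6,Tmax=.3,sgn=1):
    """follow the 25 mm/turn thread, regulating the axial force by z"""
    for i in range(steps):
        r+=dr; zc-=.025*dr/(2*np.pi)
        p=at(r,zc); o=observe(); 
        stop=move_l(p,feed=feed,rotation=rot(r),max_force=25)
        o=observe(); f=o["ft_force"]; tz=o["torque"][2]
        print(f"{o['time_s']:.2f} r{r:.2f} zc{zc*1e3:.1f} z{o['eef_pos'][2]*1e3:.1f} F{f.round(1)} T{o['torque'].round(2)} {stop}",flush=True)
        if abs(tz)>Tmax or stop: print("STOP"); break
        zc=zc+np.clip((f[2]-F0)*1e-4,-.0008,.0006)
    return r,zc
E
python3 - <<'E'
from h import *
print(screw(-.9,.1077,3))
E
```

```text
14.47 r-0.76 zc107.1 z107.4 F[-1.2 -2.4  4.1] T[-0.38  0.13 -0.1 ] False
14.76 r-0.62 zc106.4 z106.9 F[-1.4 -0.9  5.4] T[-0.4   0.21 -0.09] False
15.05 r-0.48 zc105.8 z106.2 F[-1.8 -1.2  5.8] T[-0.33  0.22 -0.07] False
(-0.48, np.float64(0.10576742597723518))
```

```bash
python3 - <<'E'
from h import *
print(screw(-.48,.10577,14))
hold(.1); st()
E
```

```text
15.34 r-0.34 zc105.2 z105.7 F[-2.4 -2.5  5.6] T[-0.29  0.24 -0.13] False
15.63 r-0.20 zc104.6 z105.1 F[-2.  -0.8  5.6] T[-0.36  0.33 -0.07] False
15.93 r-0.06 zc104.0 z104.5 F[-1.8 -1.9  6.5] T[-0.29  0.3  -0.11] False
16.22 r0.08 zc103.5 z104.1 F[-1.1 -0.9  6.1] T[-0.3   0.29 -0.1 ] False
16.51 r0.22 zc103.0 z103.4 F[-1.4 -1.1  5.9] T[-0.24  0.35 -0.11] False
16.80 r0.36 zc102.4 z102.9 F[-1.3 -1.   6.3] T[-0.13  0.27 -0.09] False
17.09 r0.50 zc101.9 z102.3 F[-1.4 -1.2  5.6] T[-0.19  0.29 -0.08] False
17.38 r0.64 zc101.3 z101.8 F[-1.6  1.5  5.2] T[-0.09  0.3  -0.11] False
17.68 r0.78 zc100.6 z101.2 F[-1.7 -0.6  6.6] T[-0.07  0.32 -0.1 ] False
17.97 r0.92 zc100.1 z100.7 F[-0.6 -0.5  5.4] T[-0.07  0.22 -0.1 ] False
18.26 r1.06 zc99.5 z100.3 F[-0.7 -0.5  7.4] T[-0.08  0.27 -0.04] False
18.55 r1.20 zc99.1 z100.2 F[-1.7 -0.6  8.5] T[-0.13  0.42 -0.04] False
18.84 r1.34 zc98.8 z100.2 F[-3.8  0.1 10.6] T[-0.14  0.71 -0.44] False
STOP
(1.3400000000000003, np.float64(0.09880850337392454))
 18.94 [0.4808 0.0409 0.1002] F [-2.4 -1.  11.3] T [-0.14  0.72 -0.47] op 0.0546 q6 -0.31
```

The lid stopped hard at TCP z 100.2 mm, against a predicted home of 100.3 mm. A binding lid would have stopped at 103 mm or higher. I'll release it and check the height of its top.

```bash
python3 - <<'E'
from h import *
r=1.34
gripper_to(.085); st("open")
p=observe()["eef_pos"]
move_l([p[0],p[1],.2],feed=.2); hold(.2); st()
c=get_calibration("wrist"); im,d=get_image("wrist"); P=cloud(c,d)
Q=P[(np.hypot(*(P[:,:2]-J).T)<.02)]; print("lid top z",np.percentile(Q[:,2],[10,50,90]))
M=P[(np.hypot(*(P[:,:2]-J).T)<.04)&(P[:,2]>.118)&(P[:,2]<.14)]; print(cv2.minEnclosingCircle(M[:,:2].astype(np.float32)))
L=P[abs(P[:,2])<.015]; print("table z",np.median(L[:,2]))
cv2.imwrite("pics/home.png",im[:,:,::-1])
E
```

```text
open 19.35 [0.4797 0.0409 0.0984] F [ 0.2  1.1 -0.7] T [-0.04  0.07  0.04] op 0.0851 q6 -0.31
 20.21 [0.4786 0.041  0.1981] F [ 0.1  0.1 -0.1] T [ 0.08 -0.03  0.  ] op 0.085 q6 -0.31
lid top z [0.12321616 0.27665164 0.28386357]
((0.48095959424972534, 0.040816061198711395), 0.028971131891012192)
table z -0.0006378074596690708
```

View pics/home.png

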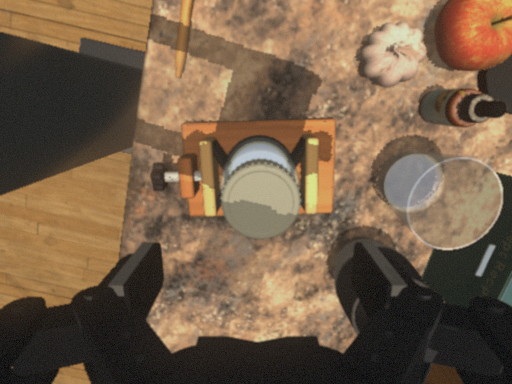

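```bash
python3 - <<'E'
from h import *
c=get_calibration("wrist"); im,d=get_image("wrist"); P=cloud(c,d)
Q=P[(np.hypot(*(P[:,:2]-J).T)<.025)&(P[:,2]<.14)]; z=np.median(Q[:,2]); print("lid top z",np.percentile(Q[:,2],[10,50,90]))
assert z<.1275
L=[.4695,-.3017]; T=[.4827,.308]
print(inverse_kinematics([*L,-.004],rot(0)),inverse_kinematics([*T,.005],rot(0)))
movep([*L,.17],rot(0)); movep([*L,.06],rot(0)); print(move_l([*L,-.004],feed=.12,max_force=12)); st("down")
gripper_to(.05,35); st("closed")
move_l([*L,.17],feed=.2); o=st("lift")
movep([*T,.17],rot(0)); hold(.2)
c=get_calibration("wrist"); im,d=get_image("wrist"); st("over tray")
cv2.imwrite("pics/tray.png",im[:,:,::-1])
E
```

```text
lid top z [0.12272896 0.12358448 0.12451582]
[-0.71246433  0.35432496  1.85186841  0.          0.93539928 -2.28326066] [ 4.30243165e-01  3.67608630e-01  1.81221343e+00 -4.44089210e-16
  9.61770594e-01 -1.14055316e+00]
False
down 23.23 [ 0.4703 -0.3024 -0.0029] F [-0.7 -0.2  1.2] T [ 0.03 -0.07 -0.01] op 0.0847 q6 -2.28
closed 23.62 [ 0.4703 -0.3024 -0.0027] F [-0.6 -0.1  6.6] T [ 0.07  0.15 -0.01] op 0.055 q6 -2.28
lift 24.63 [ 0.4687 -0.301   0.1685] F [-0.8  0.6 -0.5] T [-0.02 -0.06 -0.01] op 0.0552 q6 -2.28
over tray 27.07 [0.483  0.3075 0.17  ] F [ 0.7 -0.5 -0. ] T [-0.01  0.01 -0.03] op 0.0549 q6 -1.14
```

View pics/tray.png

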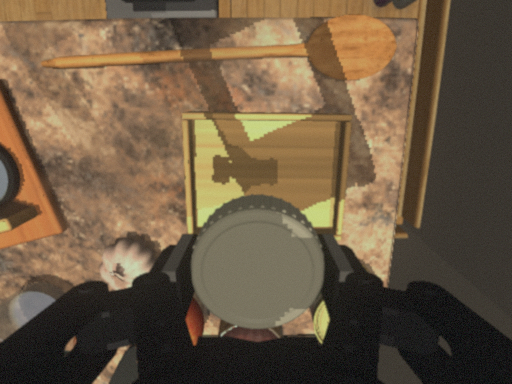

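Lid 1's top is at 123.6 mm. Home is 125 mm and a binding lid would be at 128 mm or more, so lid 1 is home. Lid 2 is held over the tray, whose near corners are at (183,113) and (351,115).

```bash
python3 - <<'E'
from h import *
c=get_calibration("wrist")
a=at_z(c,183,113,.026);b=at_z(c,351,115,.026); print(a,b)
d=(b-a)[:2]/np.linalg.norm((b-a)[:2]); n=np.array([-d[1],d[0]]); n=n*np.sign(n[0])
m=((a+b)/2)[:2]+.06*n; print("tray centre",m); assert np.linalg.norm(m-[.4827,.308])<.01
T=list(m)
move_l([*T,.05],feed=.2); print(move_l([*T,.0035],feed=.05,max_force=8)); st("down")
gripper_to(.069); hold(.1); st("open")
move_l([*T,.2],feed=.2); hold(.8); st()
for n in("scene","top"): np.savez(f"pics/{n}E.npz",im=get_image(n)[0])
w=get_image("wrist")[0]; s=np.load("pics/sceneE.npz")["im"]
cv2.imwrite("pics/end.png",np.hstack([cv2.resize(w,(400,300)),cv2.resize(s,(400,300))])[:,:,::-1])
E
```

```text
[0.42443779 0.24329442 0.026     ] [0.42616894 0.38898931 0.026     ]
tray centre [0.48529913 0.315429  ]
True
down 28.72 [0.4845 0.315  0.0033] F [-0.6 -0.1  4.8] T [-0.16  0.05 -0.03] op 0.0543 q6 -1.13
open 29.11 [0.4834 0.3145 0.0022] F [-0.1  0.1  0.1] T [-0.01 -0.07  0.04] op 0.0687 q6 -1.13
 31.05 [0.4853 0.3154 0.2   ] F [ 0.7 -0.3 -1.1] T [-0.01 -0.01 -0.02] op 0.0691 q6 -1.13
```

View pics/end.png

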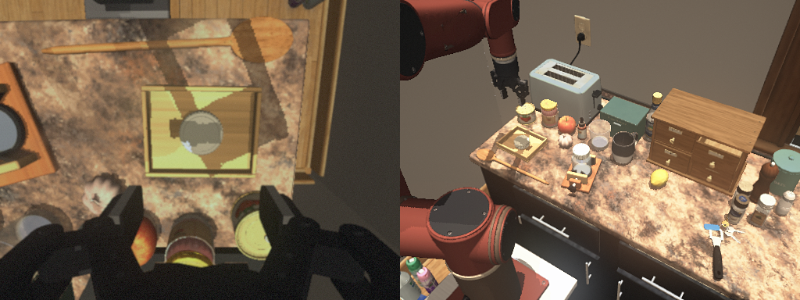

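```bash
python3 -c "
from h import *
job_done(); st()"
```

```text
the job is handed in; nothing more can be done
the job is handed in; nothing more can be done
```

The job is done and handed in at about 31 s of the 72 s allowed. Lid 1 is the right one and is screwed home on the jar; lid 2 lies in the wooden tray.

- **Lid 1:** It first rested on the thread about 7.7 mm short of home. I followed the thread down with 4–8 N of pressure until it came to a clear stop. Axial force then reached about 11 N and twist 0.47 Nm, a little above the 0.3 Nm needed to tell a stop.
- **Home check:** The gripper stopped at 100.2 mm, against 100.3 mm predicted for home. The wrist camera read the lid's top at 123.6 mm, against 125 mm nominal. That is 1.4 mm low, within the roughly 2 mm calibration error; a binding lid would stand at 128 mm or more.
- **Lid 2:** I did not try it on the jar; with lid 1 home, it had to be the wrong one. The last pictures show it lying flat near the middle of the tray, with the gripper clear and nothing else visibly moved.
- **Disagreement:** The two estimates of the tray's centre differed by 8 mm (top camera against wrist camera). I used the wrist one, and it put the lid well inside the tray.

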